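# Set a silver casket in the measuring board

### The job

Get the silver casket ready to be measured, by pushing only and never lifting it: first push it back across the black measuring board until its long side lies flush against the aluminium fence along the far edge. Then push the blue sliding jaw along the board, so that it shoves the casket along the fence right up against the aluminium end stop and is left snug against it. Do not disturb the other silver and the weight, and finish clear of everything.

Things in the scene. Friction and masses are not known exactly. Their poses are not given: they have to be found in the camera images.
- board: Measuring board fixed to the table: black plate 250 (x) by 420 (y) by 12 mm. Origin: centre of its underside; x points away from the robot (within 0.3 rad), y left, z up. Aluminium fence along the far edge: inner face at x = +100 mm, top 42 mm above the table. Aluminium end stop across the left end: inner face at y = +180 mm, 22 mm thick, top 57 mm above the table.
- casket: Closed silver casket with gilt panels, 92 (x) by 110 (y) by 50 mm high, about 0.5 kg, loose on the board's plate, turned up to 0.35 rad from its axes. Origin: centre of its underside. Foot rim (0 to 10 mm up) and lid rim (34 to 42 mm up) stick out furthest; walls between are set back 4 mm. Flush at the fence its origin is at board x = +54 mm; at the end stop too, board y = +125 mm.
- jaw (a joint): Travel of the blue sliding jaw along the board's y, in m: 0 is fully open at the right end, growing towards the end stop; range 0 to 0.30. The jaw's inner face lies at board y = -170 mm + travel, so it is home on the casket at travel 0.24. It slides with about 2 N of friction and stays where it is left.
- jaw_push (a point): Middle of the black rubber patch on the outer (right, board -y) face of the blue jaw, 37 mm above the table: push here towards board +y. The jaw is a bar from board x = -55 to +95 mm, 22 mm thick in y, from 13 to 58 mm above the table. The point moves with the jaw; its axes are the board's.
- salt: Small silver salt cellar, 52 mm across, 36 mm high, standing loose on the front left corner of the board's plate; its origin is the centre of its underside; it is only in the way and must stay where it is
- beaker: Silver beaker, 72 mm across, 85 mm high, on the table left of the board; its origin is the centre of its underside; it is only in the way and must stay where it is
- gilt_beaker: Gilt beaker, 68 mm across, 70 mm high, on the table left of the board; its origin is the centre of its underside; it is only in the way and must stay where it is
- candlestick: Silver candlestick, foot 96 mm across, 165 mm high, on the table some way right of the board; its origin is the centre of its underside; it is only in the way and must stay where it is
- covered_cup: Silver covered cup, 80 mm across, 150 mm high, on the table some way right of the board; its origin is the centre of its underside; it is only in the way and must stay where it is
- spoon: Silver spoon lying on the table beyond the fence, handle along its -x; it is only in the way and must stay where it is
- weight: Brass weight with a knob, 36 mm across, 49 mm high, on the table beyond the fence; its origin is the centre of its underside; it is only in the way and must stay where it is
Not all that is in view belongs to the job. Leave any pink or purple look-alike of the casket alone.

How it is judged:
By the outcome, as a careful person would: the job done as asked, in the order asked, and still so for the second after the job is handed in, with the robot touching nothing.
It also fails if it takes over 56 s, if anything falls off the work surface, if the arm or the gripper's body presses on something with over 40 N, if the wrist force passes 120 N, or if a joint passes its speed limit or range.

### The arm

A 6-joint arm with a two-finger parallel gripper is mounted at the origin on the work surface. World frame = base frame: x ahead of the robot, y to its left, z up, the work surface at z = 0. Lengths are in m, angles in rad, forces in N, time in s.
With the tool pointing down it reaches from about 0.375 to 0.975 m from the base axis. Payload 3.8 kg.
Tool frame: the origin (TCP) lies at the very end of the fingers, on their centre line; the grasp point (between the pads) lies 19 mm behind it; z points along the fingers, y is the direction in which the jaws open and shut (so a half turn about z gives the same grasp; the last joint's range is limited). The gripper opens to 85 mm and grips with 20 to 120 N. Pads are 22 mm wide; open, the fingers measure 114 mm over their backs; the gripper's body (76 mm by 85 mm) begins 54 mm behind the grasp point. The pads swing forward as they close: fully open they stand 13 mm farther back than shut.
Start: joints at [1.302, 0.264, 1.604, -0, 1.274, -0.037], TCP at [0.155, 0.657, 0.202] pointing down, gripper open.
Joint ranges: [-2.63, 2.63], [-0.94, 2.18], [0.31, 2.57], [-1.31, 4.45], [0, 2.66], [-2.55, 2.55]. Speed limits (rad/s): [2.57, 2.57, 3.14, 3.14, 3.14, 3.14].

### API

Orientations are given as a rotation vector (axis times angle).
In Python, from workcell import bot, viewer gives the robot as it stands.
- The arm moves only by the tool jog_arm, never from a script. Its argument "motion" is a list of rows, each an object of numbers: "dx", "dy", "dz": the shift along the world's x, y, z in cm; "turn": the turn about the world's z in rad. A call has 1 to 12 rows; each row shifts and turns the commanded pose from where the row before left it; what a row does not reach is not made up. A row lasts 1/12 s, in which the tool goes at most 41.7 mm and 7.16 degrees, less where a joint would pass 70% of its speed; a pose out of reach is approached as far as the arm can. A call is refused whole if a number of a shift passes 4.17 or a number of a turn 0.125, either way. A call with a gripper value outside its range is refused whole. "fingers" is the finger opening in cm, from 0 to 8.54, set as the call begins (left out, the last holds). The fingers move at their own pace and stop on an object; "grip_force" is the grip in N (left out, the last holds). Time passes only in rows, so rows that do not move let the fingers close. It gives the time, the measured TCP pose, the force and the opening at its end, in the units of the state.
- bot.read_state(): the state, without advancing time (a new reading comes with each control period).
- viewer.read_camera(name): name is "scene" or "top" or "wrist"; returns (picture, depth): 480x640x3 uint8, red, green, blue; 480x640 float32, m along the optical axis (not along the pixel's ray), 0 where there is no reading.
- viewer.camera_info(name): a dict with "vertical_fov" (degrees; the focal length in pixels is half the picture's height over the tangent of half this angle, whatever the lens; pixels are square), "cx", "cy" (the principal point, pixels), "R" (3x3) and "t" (3): a world point X has camera coordinates R X + t. Camera axes: x right, y down, z forward; pixel columns grow to the right and rows downward; lengths in m; the calibration is good to about 2 mm. A picture is of the moment at which its call begins: read the wrist's pose just before it. camera_info takes no time and is no camera call; for the wrist camera it gives the pose at the moment of the call.
- bot.finish_job(): hands the job in, once; it reports no verdict.
The state is a dict: "time": time; "q": joint angles; "joint_vel": joint speeds; "joint_torque": joint torques, N m; "tool_pos": TCP position; "tcp_rot": TCP orientation; "wrist_force": force on the tool from outside, world axes, zero at the start; "torque": the same for the moment, N m; "width": opening from 0.0 (shut) to 1.0 (fully open).
Only numpy, scipy, OpenCV 4.12 (cv2) and the standard library are available. Lean on these libraries where they do the work, as an engineer would, in place of code of your own. Each camera call takes 0.05 s, during which the arm holds its last target. There are 200 camera calls.

## Working session

There is one attempt and no reset: what is moved stays moved. The work goes in short steps, Python scripts to look and compute and a tool call to move; the robot and the scene stay as the last step left them, time stands still between calls to the robot, and variables do not carry over. Pictures are saved under pics/ and viewed, about 8 in all and at most 12, crops included, and the job is handed in when it is done.

Besides the shell and the picture viewer there is one more tool, called by a JSON object that holds its "fn" and its "kwargs". jog_arm: Moves the arm, as the interface text tells. Its arguments: {"type":"object","properties":{"motion":{"type":"array"},"fingers":{"type":"number"},"grip_force":{"type":"number"}},"required":["motion"]}

```bash
mkdir -p pics
cat > h.py <<'E'
import numpy as np, cv2
from workcell import bot, viewer
def look(name,fn):
    i=viewer.camera_info(name); p,d=viewer.read_camera(name)
    cv2.imwrite('pics/'+fn+'.png',p[:,:,::-1]); np.savez('pics/'+fn+'.npz',p=p,d=d,R=i['R'],t=i['t'],f=240/np.tan(np.radians(i['vertical_fov'])/2),c=[i['cx'],i['cy']])
    return load(fn)
def load(fn):
    z=np.load('pics/'+fn+'.npz'); return {k:z[k] for k in z}
def cloud(s):
    v,u=np.mgrid[:480,:640]; d=s['d']
    X=np.stack([(u-s['c'][0])/s['f']*d,(v-s['c'][1])/s['f']*d,d],-1)
    return (X-s['t'])@s['R']   # R^T (X-t)
def pix(s,P):
    X=np.atleast_2d(P)@s['R'].T+s['t']; return X[:,:2]/X[:,2:]*s['f']+s['c']
def ray(s,u,v,z):
    r=s['R'].T@np.array([(u-s['c'][0])/s['f'],(v-s['c'][1])/s['f'],1]); o=-s['R'].T@s['t']
    return o+r*(z-o[2])/r[2]
E
python3 - <<'E'
from h import *
for n in('top','scene'):
    s=look(n,n+'0'); print(n,-s['R'].T@s['t'],s['f'],s['c'])
print(bot.read_state())
E
```

```text
top [ 0.53219673 -0.02953397  1.32500173] 464.66148060708616 [322.82532221 236.92644216]
scene [ 1.2531674  -0.85261829  0.79888143] 519.7239241512233 [331.50619186 237.22770253]
{'time': 0.1, 'q': array([ 1.30209515e+00,  2.64671077e-01,  1.60525955e+00, -4.72966164e-06,
        1.27371553e+00, -3.68905826e-02]), 'joint_vel': array([ 0.00081477, -0.00331936, -0.00361877, -0.00113131, -0.0024001 ,
       -0.00094184]), 'joint_torque': array([ 6.92245831e-04, -5.16698277e+01, -3.68595421e+01, -6.31266943e-06,
        6.24258479e-03, -5.77401721e-06]), 'tool_pos': array([0.15487616, 0.65623518, 0.20037919]), 'tcp_rot': array([-0.36327452, -3.12020676,  0.00318882]), 'wrist_force': array([ 0.19496165,  0.27420058, -0.22160593]), 'torque': array([-0.02043796,  0.03557706,  0.02169048]), 'width': 1.0050317656066188}
```

View pics/top0.png

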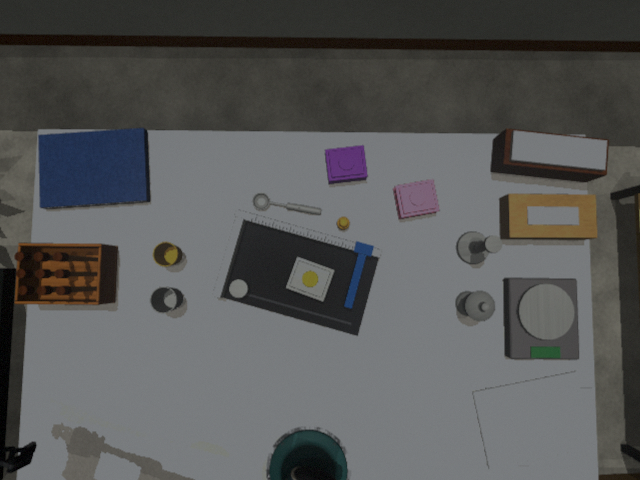

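View pics/scene0.png

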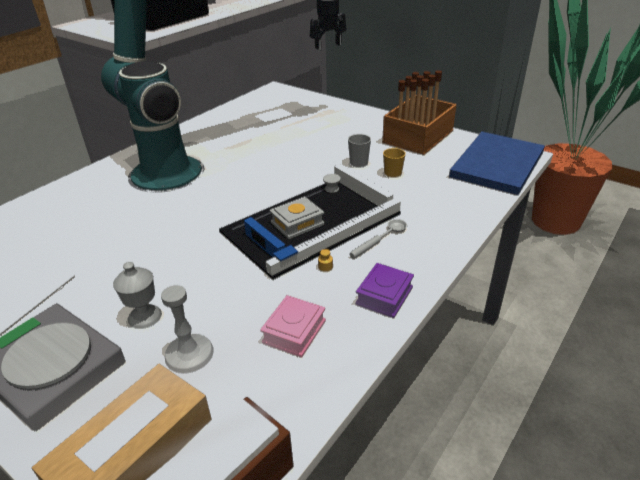

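The top view shows the silver and gilt casket at about (310,280) on the black board. The look-alikes are pink at (417,198) and purple at (346,163), and neither is on the board or silver. I'll fit the board and casket and confirm in an enlarged crop.

```bash
cat > m.py <<'E'
from h import *
s=load('top0'); P=cloud(s); p=s['p'].astype(int)
blk=(p.max(2)<50); roi=np.zeros_like(blk); roi[205:345,210:390]=1
m=(blk&roi).astype(np.uint8)
n,l,st,c=cv2.connectedComponentsWithStats(m); k=1+np.argmax(st[1:,4]); 
ct=np.argwhere(l==k)[:,::-1]
h=cv2.convexHull(ct.astype(np.float32))
W=np.array([ray(s,u,v,.012)[:2] for u,v in h[:,0]],np.float32)
r=cv2.minAreaRect(W); print('black rect',r, cv2.boxPoints(r))
# high parts
Z=P[...,2]
R=(roi>0)
def hue():
    return cv2.cvtColor(s['p'],cv2.COLOR_RGB2HSV)
H=hue(); blue=R&(H[...,0]>100)&(H[...,0]<125)&(H[...,1]>120)
def rect(mask,z):
    q=np.argwhere(mask)[:,::-1]; w=np.array([ray(s,u,v,z)[:2] for u,v in q],np.float32); r=cv2.minAreaRect(w); return r
print('jaw',rect(blue,.058),np.median(Z[blue]))
cm=R&(Z>.040)&(Z<.06)&(np.hypot(P[...,0]-P[280,310,0],P[...,1]-P[280,310,1])<.075)&~blue
print('casket',rect(cm,.046),np.median(Z[cm]),P[280,310])
for n,(u,v) in dict(salt=(238,289),beaker=(165,299),gilt=(168,254),candle=(475,247),cup=(477,306),weight=(343,223),spoonh=(262,202),spoont=(320,211)).items(): print(n,P[v,u].round(3))
def best():pass
cv2.imwrite('pics/crop0.png',cv2.resize(s['p'][190:350,140:400,::-1],None,fx=3,fy=3,interpolation=2))
E
python3 m.py
```

```text
black rect ((0.5259279608726501, 0.02806994318962097), (0.39525675773620605, 0.22436273097991943), 74.81001281738281) [[ 0.36588326 -0.13325994]
 [ 0.5824073  -0.19204758]
 [ 0.6859727   0.18939982]
 [ 0.46944863  0.24818747]]
jaw ((0.5315988659858704, -0.12626568973064423), (0.04681873321533203, 0.17902123928070068), 74.29075622558594) 0.05693277694215568
casket ((0.5226874351501465, -0.00018139928579330444), (0.11043445765972137, 0.09216868877410889), 70.65887451171875) 0.056355834186932456 [ 0.5178321  -0.00222802  0.06447592]
salt [0.491 0.194 0.048]
beaker [0.46  0.407 0.005]
gilt [0.587 0.403 0.005]
candle [ 0.611 -0.447  0.075]
cup [ 0.456 -0.432  0.125]
weight [ 0.675 -0.091  0.049]
spoonh [ 0.739  0.14  -0.   ]
spoont [ 0.712 -0.027  0.019]
```

View pics/crop0.png

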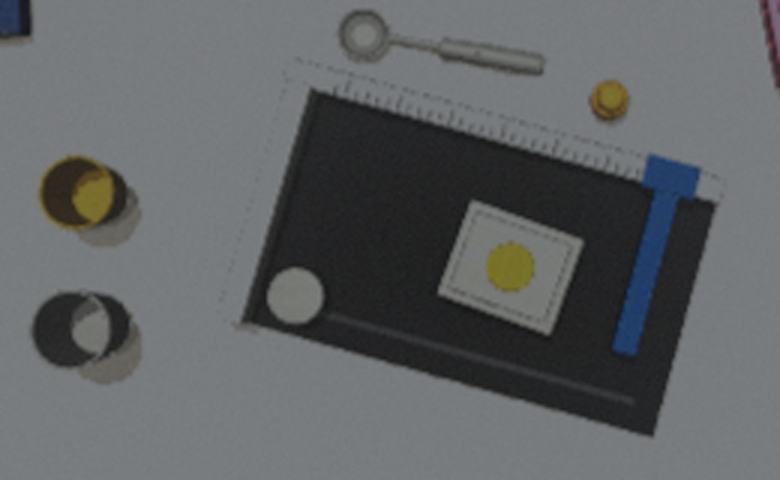

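The crop confirms the target: the silver casket with a gilt disc at crop (510,267) on the board. The board yaw is about -0.265 and its origin is near (0.5415, 0.0366). The casket sits at about board (-9,-40) mm, turned -0.07 rad. I'll approach in front of it.

{"fn": "jog_arm", "kwargs": {"motion": [{"dx":1.4,"dy":-3.17,"turn":-0.003},{"dx":1.4,"dy":-3.17,"turn":-0.003},{"dx":1.4,"dy":-3.17,"turn":-0.003},{"dx":1.4,"dy":-3.17,"turn":-0.003},{"dx":1.4,"dy":-3.17,"turn":-0.003},{"dx":1.4,"dy":-3.17,"turn":-0.003},{"dx":1.4,"dy":-3.17,"turn":-0.003},{"dx":1.4,"dy":-3.17,"turn":-0.003},{"dx":1.4,"dy":-3.17,"turn":-0.003},{"dx":1.4,"dy":-3.17,"turn":-0.003}], "fingers": 5, "grip_force": 40}}

```text
validation failed for argument at $.mo...
```

{"fn": "jog_arm", "kwargs": {"motion": [{"dx":1.4,"dy":-3.17},{"dx":1.4,"dy":-3.17},{"dx":1.4,"dy":-3.17},{"dx":1.4,"dy":-3.17},{"dx":1.4,"dy":-3.17},{"dx":1.4,"dy":-3.17},{"dx":1.4,"dy":-3.17},{"dx":1.4,"dy":-3.17},{"dx":1.4,"dy":-3.17},{"dx":1.4,"dy":-3.17},{},{}]}}

```text
validation failed for argument at $.mo...
```

{"fn": "jog_arm", "kwargs": {"motion": [{"dx":1.4,"dy":-3.17,"dz":0,"turn":-0.003},{"dx":1.4,"dy":-3.17,"dz":0,"turn":-0.003},{"dx":1.4,"dy":-3.17,"dz":0,"turn":-0.003},{"dx":1.4,"dy":-3.17,"dz":0,"turn":-0.003},{"dx":1.4,"dy":-3.17,"dz":0,"turn":-0.003},{"dx":1.4,"dy":-3.17,"dz":0,"turn":-0.003},{"dx":1.4,"dy":-3.17,"dz":0,"turn":-0.003},{"dx":1.4,"dy":-3.17,"dz":0,"turn":-0.003},{"dx":1.4,"dy":-3.17,"dz":0,"turn":-0.003},{"dx":1.4,"dy":-3.17,"dz":0,"turn":-0.003}], "fingers": 5, "grip_force": 40}}

```text
time: 0.93
tool_pos: [0.2951, 0.3381, 0.2012]
tcp_rot: [-0.41, -3.115, 0.001]
wrist_force: [1.3, -0.4, 0.0]
width: 0.587
```

{"fn": "jog_arm", "kwargs": {"motion": [{"dx":1.4,"dy":-3.17,"dz":0,"turn":0},{"dx":1.4,"dy":-3.17,"dz":0,"turn":0},{"dx":1.4,"dy":-3.17,"dz":0,"turn":0},{"dx":1.4,"dy":-3.17,"dz":0,"turn":0},{"dx":1.4,"dy":-3.17,"dz":0,"turn":0},{"dx":1.4,"dy":-3.17,"dz":0,"turn":0},{"dx":1.4,"dy":-3.17,"dz":0,"turn":0},{"dx":1.4,"dy":-3.17,"dz":0,"turn":0},{"dx":1.4,"dy":-3.17,"dz":0,"turn":0},{"dx":1.4,"dy":-3.17,"dz":0,"turn":0},{"dx":0,"dy":0,"dz":0,"turn":0},{"dx":0,"dy":0,"dz":0,"turn":0}]}}

```text
time: 1.93
tool_pos: [0.4351, 0.0215, 0.2011]
tcp_rot: [-0.416, -3.113, -0.0]
wrist_force: [0.5, 0.6, -0.5]
width: 0.587
```

Run:
```python
from h import *
x=bot.read_state(); print(x['tool_pos'],x['tcp_rot'],x['width'],x['q'])
s=look('wrist','w1'); print(-s['R'].T@s['t'],s['f'])
o=np.array([.5415,.0366]);a=-.265;u=np.array([np.cos(a),np.sin(a)]);v=np.array([-u[1],u[0]])
im=s['p'][:,:,::-1].copy()
for bx,by,z in [(100,-210,42),(100,180,42),(-125,180,12),(-125,-210,12)]+[(54-46,70,12)]:
    print(bx,by,pix(s,[*(o+bx/1e3*u+by/1e3*v),z/1e3]))
```

```text
[0.43505016 0.02147758 0.20114886] [-4.16485382e-01 -3.11267732e+00 -5.20281263e-05] 0.5865371681616516 [-8.02404852e-03 -2.03080781e-01  2.08512511e+00  1.88397776e-04
  1.26071049e+00 -1.31285215e+00]
[0.36035016 0.04165389 0.37348631] 383.6778509075174
100 -210 [[164.54462727 390.21821564]]
100 180 [[539.19383196 389.85175594]]
-125 180 [[562.34082864 168.74729585]]
-125 -210 [[146.76683702 169.12602294]]
8 70 [[433.22301283 296.8700756 ]]
```

View pics/w1.png

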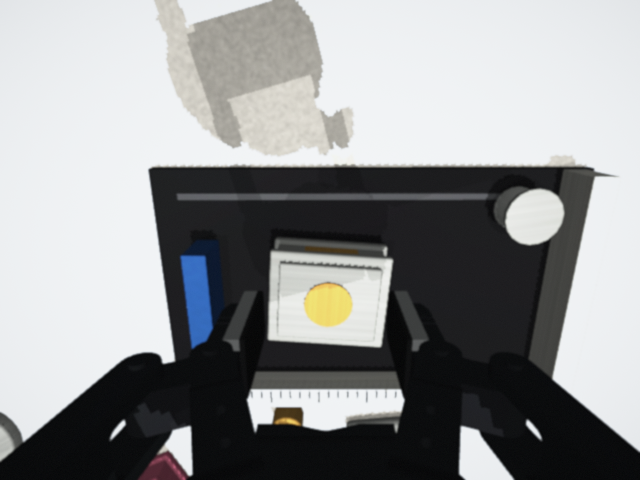

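The wrist view shows the casket disc at (328,305), between the fingers. The board's front edge is at row 168 (predicted 169), and its corner is at column 150 (predicted 147), so the board is about 3 mm further left than my fit. Descending.

{"fn": "jog_arm", "kwargs": {"motion": [{"dx":0,"dy":0,"dz":-2.5,"turn":0},{"dx":0,"dy":0,"dz":-2.5,"turn":0},{"dx":0,"dy":0,"dz":-2.5,"turn":0},{"dx":0,"dy":0,"dz":-2.5,"turn":0},{"dx":0,"dy":0,"dz":-2.5,"turn":0},{"dx":0,"dy":0,"dz":-2.0,"turn":0},{"dx":0,"dy":0,"dz":-1.5,"turn":0},{"dx":0,"dy":0,"dz":-1.5,"turn":0},{"dx":0,"dy":0,"dz":-1,"turn":0},{"dx":0,"dy":0,"dz":0,"turn":0},{"dx":0,"dy":0,"dz":0,"turn":0}]}}

```text
time: 2.9
tool_pos: [0.4343, 0.0239, 0.0163]
tcp_rot: [-0.408, -3.114, 0.0]
wrist_force: [0.3, 0.7, 0.1]
width: 0.588
```

{"fn": "jog_arm", "kwargs": {"motion": [{"dx":0.48,"dy":-0.13,"dz":0,"turn":0},{"dx":0.48,"dy":-0.13,"dz":0,"turn":0},{"dx":0.48,"dy":-0.13,"dz":0,"turn":0},{"dx":0.48,"dy":-0.13,"dz":0,"turn":0},{"dx":0.48,"dy":-0.13,"dz":0,"turn":0},{"dx":0.48,"dy":-0.13,"dz":0,"turn":0},{"dx":0.48,"dy":-0.13,"dz":0,"turn":0},{"dx":0.48,"dy":-0.13,"dz":0,"turn":0},{"dx":0.48,"dy":-0.13,"dz":0,"turn":0},{"dx":0.48,"dy":-0.13,"dz":0,"turn":0},{"dx":0.48,"dy":-0.13,"dz":0,"turn":0},{"dx":0.48,"dy":-0.13,"dz":0,"turn":0}]}}

```text
time: 3.9
tool_pos: [0.4902, 0.0075, 0.0157]
tcp_rot: [-0.41, -3.109, 0.0]
wrist_force: [-6.2, 1.4, 3.6]
width: 0.581
```

{"fn": "jog_arm", "kwargs": {"motion": [{"dx":0.3,"dy":-0.08,"dz":0,"turn":0},{"dx":0.3,"dy":-0.08,"dz":0,"turn":0},{"dx":0.3,"dy":-0.08,"dz":0,"turn":0},{"dx":0.3,"dy":-0.08,"dz":0,"turn":0},{"dx":0.3,"dy":-0.08,"dz":0,"turn":0},{"dx":0.3,"dy":-0.08,"dz":0,"turn":0},{"dx":0.3,"dy":-0.08,"dz":0,"turn":0},{"dx":0.3,"dy":-0.08,"dz":0,"turn":0}]}}

```text
time: 4.57
tool_pos: [0.5169, 0.0008, 0.0165]
tcp_rot: [-0.41, -3.115, 0.0]
wrist_force: [-2.5, -0.5, -2.2]
width: 0.585
```

{"fn": "jog_arm", "kwargs": {"motion": [{"dx":0.19,"dy":-0.05,"dz":0,"turn":0},{"dx":0.19,"dy":-0.05,"dz":0,"turn":0},{"dx":0.19,"dy":-0.05,"dz":0,"turn":0},{"dx":0.19,"dy":-0.05,"dz":0,"turn":0}]}}

```text
time: 4.9
tool_pos: [0.5243, -0.0011, 0.0166]
tcp_rot: [-0.41, -3.114, -0.0]
wrist_force: [-3.2, 0.4, -1.6]
width: 0.586
```

{"fn": "jog_arm", "kwargs": {"motion": [{"dx":0.1,"dy":-0.03,"dz":0,"turn":0},{"dx":0.1,"dy":-0.03,"dz":0,"turn":0},{"dx":0.1,"dy":-0.03,"dz":0,"turn":0}]}}

```text
time: 5.15
tool_pos: [0.5269, -0.0018, 0.0165]
tcp_rot: [-0.41, -3.114, -0.0]
wrist_force: [-5.9, 2.7, 0.8]
width: 0.583
```

{"fn": "jog_arm", "kwargs": {"motion": [{"dx":0.1,"dy":-0.03,"dz":0,"turn":0},{"dx":0.1,"dy":-0.03,"dz":0,"turn":0},{"dx":0,"dy":0,"dz":0,"turn":0}]}}

```text
time: 5.4
tool_pos: [0.5268, -0.0018, 0.0164]
tcp_rot: [-0.41, -3.109, -0.001]
wrist_force: [-8.8, 2.9, 5.0]
width: 0.587
```

Run:
```python
from h import *
s=look('top','t2'); P=cloud(s)
o=np.array([.5423,.0395]);a=-.265;u=np.array([np.cos(a),np.sin(a)]);v=np.array([-u[1],u[0]])
H=cv2.cvtColor(s['p'],cv2.COLOR_RGB2HSV)
cv2.imwrite('pics/crop2.png',cv2.resize(s['p'][205:345,210:390,::-1],None,fx=4,fy=4,interpolation=2))
print(bot.read_state()['wrist_force'],bot.read_state()['tool_pos'])
```

```text
[-9.97946922  3.69246452  5.23381413] [ 0.52684509 -0.00179151  0.0164326 ]
```

View pics/crop2.png

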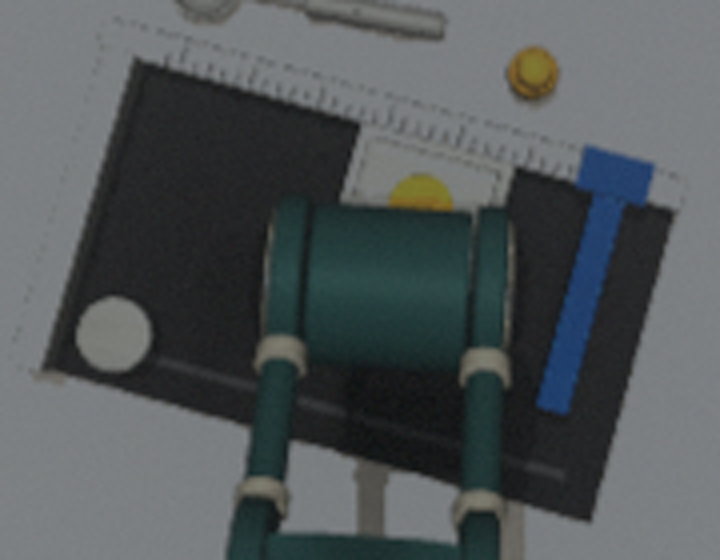

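The casket's far edge lies along the fence, from crop (360,125) to (510,170). The arm has stalled at about 10 N, right where flush contact should be. One firmer nudge, then back off.

{"fn": "jog_arm", "kwargs": {"motion": [{"dx":0.1,"dy":-0.03,"dz":0,"turn":0},{"dx":0.1,"dy":-0.03,"dz":0,"turn":0},{"dx":0,"dy":0,"dz":0,"turn":0},{"dx":0,"dy":0,"dz":0,"turn":0}]}}

```text
time: 5.78
tool_pos: [0.5268, -0.0018, 0.0163]
tcp_rot: [-0.409, -3.106, -0.001]
wrist_force: [-13.9, 5.4, 10.4]
width: 0.585
```

{"fn": "jog_arm", "kwargs": {"motion": [{"dx":-0.2,"dy":0.05,"dz":0,"turn":0},{"dx":-0.4,"dy":0.1,"dz":0,"turn":0},{"dx":-0.9,"dy":0.25,"dz":0,"turn":0},{"dx":-1.5,"dy":0.4,"dz":0,"turn":0},{"dx":-1.5,"dy":0.4,"dz":0,"turn":0},{"dx":0,"dy":0,"dz":2,"turn":0},{"dx":0,"dy":0,"dz":3,"turn":0},{"dx":0,"dy":0,"dz":3,"turn":0},{"dx":0,"dy":0,"dz":3,"turn":0},{"dx":0,"dy":0,"dz":2,"turn":0},{"dx":0,"dy":0,"dz":0,"turn":0},{"dx":0,"dy":0,"dz":0,"turn":0}]}}

```text
time: 6.78
tool_pos: [0.4884, 0.0087, 0.1489]
tcp_rot: [0.409, 3.108, 0.001]
wrist_force: [-0.0, 0.1, -0.2]
width: 0.584
```

Run:
```python
from h import *
s=look('wrist','w3'); P=cloud(s)
print(bot.read_state()['tool_pos'])
o=np.array([.5423,.0395]);a=-.265;u=np.array([np.cos(a),np.sin(a)]);v=np.array([-u[1],u[0]])
B=np.stack([(P[...,:2]-o)@u,(P[...,:2]-o)@v,P[...,2]],-1)
H=cv2.cvtColor(s['p'],cv2.COLOR_RGB2HSV)
blue=(H[...,0]>100)&(H[...,0]<125)&(H[...,1]>120)&(B[...,2]>.052)&(B[...,2]<.066)
print('jaw',[np.percentile(B[blue],q,axis=0).round(4) for q in(1,50,99)])
fr=lambda m:(B[m].min(0).round(4),B[m].max(0).round(4)) if m.any() else None
cs=(B[...,2]>.046)&(B[...,2]<.07)&(B[...,0]>0)&(B[...,0]<.099)&(abs(B[...,1]+.045)<.08)&~blue
print(cs.sum(),[np.percentile(B[cs],q,axis=0).round(4) for q in(1,50,99)])
r=cv2.minAreaRect(B[cs][:,:2].astype(np.float32)); print(r)
cv2.imwrite('pics/w3.png',s['p'][:,:,::-1])
```

```text
[0.48684394 0.0087517  0.14707031]
jaw [array([-0.0558, -0.1728,  0.0526]), array([-1.000e-04, -1.611e-01,  5.790e-02]), array([ 0.0689, -0.151 ,  0.0594])]
12882 [array([ 0.0068, -0.0923,  0.0504]), array([ 0.0454, -0.0422,  0.0599]), array([0.0973, 0.0108, 0.063 ])]
((0.05262170732021332, -0.03985104709863663), (0.09290257096290588, 0.11001259833574295), 0.1323191225528717)
```

View pics/w3.png

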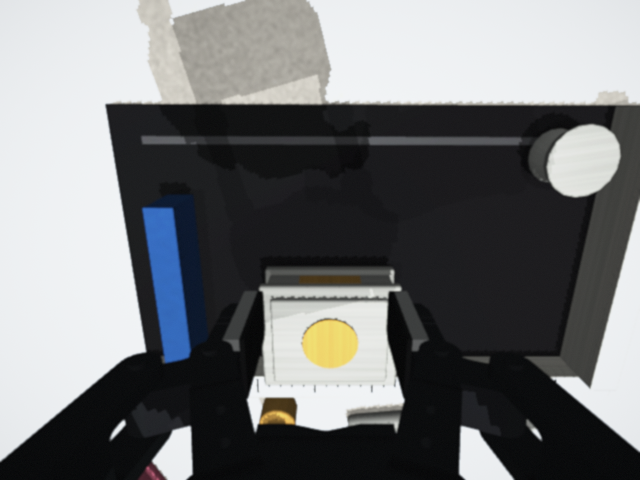

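The casket is flush: its rectangle is within 0.13° of the board axes, at x about 53 mm. The jaw's inner face is at y = -151 mm, so its travel is about 0.02. Next I'll close the fingers, turn 90° and go right of the jaw.

{"fn": "jog_arm", "kwargs": {"motion": [{"dx":0.15,"dy":-1.5,"dz":0,"turn":-0.12},{"dx":0.15,"dy":-1.5,"dz":0,"turn":-0.12},{"dx":0.15,"dy":-1.5,"dz":0,"turn":-0.12},{"dx":0.15,"dy":-1.5,"dz":0,"turn":-0.12},{"dx":0.15,"dy":-1.5,"dz":0,"turn":-0.12},{"dx":0.15,"dy":-1.5,"dz":0,"turn":-0.12},{"dx":0.15,"dy":-1.5,"dz":0,"turn":-0.12},{"dx":0.15,"dy":-1.5,"dz":0,"turn":-0.12},{"dx":0.15,"dy":-1.5,"dz":0,"turn":-0.12},{"dx":0.15,"dy":-1.5,"dz":0,"turn":-0.12},{"dx":0.15,"dy":-1.6,"dz":0,"turn":-0.12},{"dx":0.2,"dy":-1.6,"dz":0,"turn":-0.12}], "fingers": 0}}

```text
time: 7.83
tool_pos: [0.5034, -0.1734, 0.1441]
tcp_rot: [-2.366, -2.062, 0.003]
wrist_force: [0.7, -0.5, -0.2]
width: -0.002
```

{"fn": "jog_arm", "kwargs": {"motion": [{"dx":0,"dy":0,"dz":0,"turn":-0.12},{"dx":0,"dy":0,"dz":0,"turn":-0.014},{"dx":0,"dy":0,"dz":0,"turn":0}]}}

```text
time: 8.08
tool_pos: [0.5036, -0.1728, 0.1447]
tcp_rot: [-2.492, -1.909, 0.002]
wrist_force: [-0.3, 0.2, -0.6]
width: 0.002
```

Run:
```python
from h import *
x=bot.read_state(); print(x['tool_pos'],x['tcp_rot'],x['width'],x['q'])
s=look('wrist','w4')
```

```text
[ 0.50360059 -0.17282935  0.1446819 ] [-2.49155462e+00 -1.90922890e+00  2.31123979e-03] 0.0021259857915421868 [-3.77443357e-01  4.05936310e-02  1.96798460e+00  1.04001109e-04
  1.13603855e+00 -1.14369493e-01]
```

View pics/w4.png

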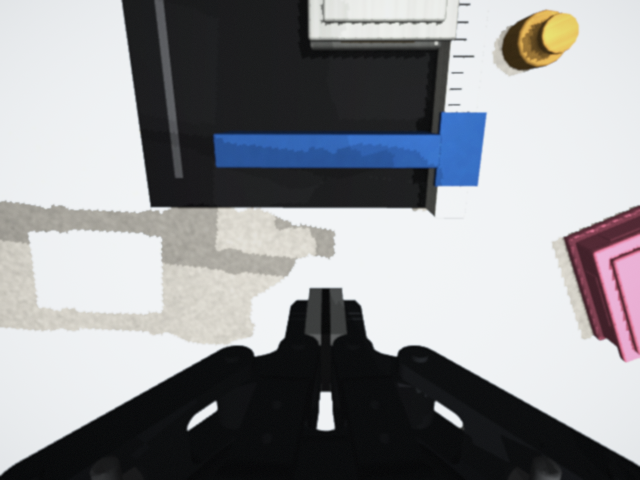

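The blue bar spans columns 215–437, centre 326. The fingers are at column 325, so they line up with the patch. Descend and push.

{"fn": "jog_arm", "kwargs": {"motion": [{"dx":0,"dy":0,"dz":-2,"turn":0},{"dx":0,"dy":0,"dz":-2,"turn":0},{"dx":0,"dy":0,"dz":-2,"turn":0},{"dx":0,"dy":0,"dz":-2,"turn":0},{"dx":0,"dy":0,"dz":-2,"turn":0},{"dx":0,"dy":0,"dz":-1.5,"turn":0},{"dx":0,"dy":0,"dz":-0.8,"turn":0},{"dx":0,"dy":0,"dz":0,"turn":0},{"dx":0,"dy":0,"dz":0,"turn":0}]}}

```text
time: 8.88
tool_pos: [0.5045, -0.1727, 0.0233]
tcp_rot: [-2.493, -1.91, 0.001]
wrist_force: [-0.3, -0.4, 0.5]
width: 0.002
```

{"fn": "jog_arm", "kwargs": {"motion": [{"dx":0.13,"dy":0.48,"dz":0,"turn":0},{"dx":0.13,"dy":0.48,"dz":0,"turn":0},{"dx":0.13,"dy":0.48,"dz":0,"turn":0},{"dx":0.13,"dy":0.48,"dz":0,"turn":0},{"dx":0.13,"dy":0.48,"dz":0,"turn":0},{"dx":0.13,"dy":0.48,"dz":0,"turn":0},{"dx":0.13,"dy":0.48,"dz":0,"turn":0},{"dx":0.13,"dy":0.48,"dz":0,"turn":0},{"dx":0.13,"dy":0.48,"dz":0,"turn":0},{"dx":0.13,"dy":0.48,"dz":0,"turn":0},{"dx":0.13,"dy":0.48,"dz":0,"turn":0},{"dx":0.13,"dy":0.48,"dz":0,"turn":0}]}}

```text
time: 9.88
tool_pos: [0.5207, -0.1152, 0.0237]
tcp_rot: [2.495, 1.908, 0.0]
wrist_force: [-0.2, -1.5, 2.4]
width: 0.004
```

{"fn": "jog_arm", "kwargs": {"motion": [{"dx":0.13,"dy":0.48,"dz":0,"turn":0},{"dx":0.13,"dy":0.48,"dz":0,"turn":0},{"dx":0.13,"dy":0.48,"dz":0,"turn":0},{"dx":0.13,"dy":0.48,"dz":0,"turn":0},{"dx":0.13,"dy":0.48,"dz":0,"turn":0},{"dx":0.13,"dy":0.48,"dz":0,"turn":0},{"dx":0.13,"dy":0.48,"dz":0,"turn":0},{"dx":0.13,"dy":0.48,"dz":0,"turn":0},{"dx":0.13,"dy":0.48,"dz":0,"turn":0},{"dx":0.13,"dy":0.48,"dz":0,"turn":0},{"dx":0.13,"dy":0.48,"dz":0,"turn":0},{"dx":0.13,"dy":0.48,"dz":0,"turn":0}]}}

```text
time: 10.88
tool_pos: [0.5359, -0.0587, 0.0236]
tcp_rot: [2.494, 1.908, -0.002]
wrist_force: [-0.2, -6.4, 2.2]
width: -0.002
```

{"fn": "jog_arm", "kwargs": {"motion": [{"dx":0.13,"dy":0.48,"dz":0,"turn":0},{"dx":0.13,"dy":0.48,"dz":0,"turn":0},{"dx":0.13,"dy":0.48,"dz":0,"turn":0},{"dx":0.13,"dy":0.48,"dz":0,"turn":0},{"dx":0.13,"dy":0.48,"dz":0,"turn":0},{"dx":0.13,"dy":0.48,"dz":0,"turn":0},{"dx":0.13,"dy":0.48,"dz":0,"turn":0},{"dx":0.13,"dy":0.48,"dz":0,"turn":0},{"dx":0.13,"dy":0.48,"dz":0,"turn":0},{"dx":0.13,"dy":0.48,"dz":0,"turn":0}]}}

```text
time: 11.72
tool_pos: [0.5489, -0.0108, 0.0236]
tcp_rot: [2.494, 1.908, -0.002]
wrist_force: [0.2, -7.6, 1.9]
width: 0.001
```

Run:
```python
from h import *
x=bot.read_state(); print(x['tool_pos'],x['wrist_force'])
s=look('scene','s5')
cv2.imwrite('pics/s5c.png',cv2.resize(s['p'][120:290,200:440,::-1],None,fx=3,fy=3,interpolation=2))
```

```text
[ 0.54891098 -0.01075656  0.0236403 ] [ 0.22299419 -7.56540445  1.90267518]
```

View pics/s5c.png

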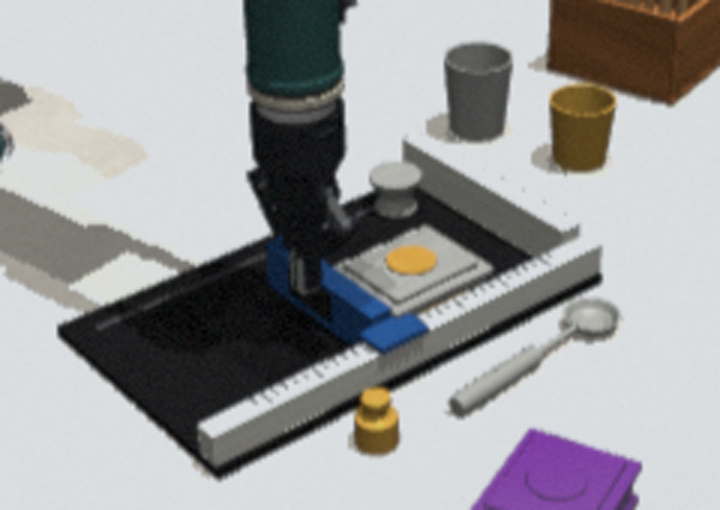

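The casket's disc, at crop (410,260), is moving squarely along the fence ahead of the jaw. About 84 mm remain.

{"fn": "jog_arm", "kwargs": {"motion": [{"dx":0.13,"dy":0.48,"dz":0,"turn":0},{"dx":0.13,"dy":0.48,"dz":0,"turn":0},{"dx":0.13,"dy":0.48,"dz":0,"turn":0},{"dx":0.13,"dy":0.48,"dz":0,"turn":0},{"dx":0.13,"dy":0.48,"dz":0,"turn":0},{"dx":0.13,"dy":0.48,"dz":0,"turn":0},{"dx":0.13,"dy":0.48,"dz":0,"turn":0},{"dx":0.13,"dy":0.48,"dz":0,"turn":0},{"dx":0.13,"dy":0.48,"dz":0,"turn":0},{"dx":0.13,"dy":0.48,"dz":0,"turn":0},{"dx":0.13,"dy":0.48,"dz":0,"turn":0},{"dx":0.13,"dy":0.48,"dz":0,"turn":0}]}}

```text
time: 12.77
tool_pos: [0.5644, 0.0467, 0.0236]
tcp_rot: [2.494, 1.908, -0.003]
wrist_force: [-0.2, -7.3, 2.2]
width: -0.004
```

{"fn": "jog_arm", "kwargs": {"motion": [{"dx":0.05,"dy":0.19,"dz":0,"turn":0},{"dx":0.05,"dy":0.19,"dz":0,"turn":0},{"dx":0.05,"dy":0.19,"dz":0,"turn":0},{"dx":0.05,"dy":0.19,"dz":0,"turn":0},{"dx":0.05,"dy":0.19,"dz":0,"turn":0},{"dx":0.05,"dy":0.19,"dz":0,"turn":0},{"dx":0.05,"dy":0.19,"dz":0,"turn":0},{"dx":0.05,"dy":0.19,"dz":0,"turn":0}]}}

```text
time: 13.43
tool_pos: [0.5685, 0.0618, 0.0236]
tcp_rot: [2.494, 1.908, -0.002]
wrist_force: [0.6, -6.6, 2.0]
width: -0.001
```

{"fn": "jog_arm", "kwargs": {"motion": [{"dx":0.03,"dy":0.12,"dz":0,"turn":0},{"dx":0.03,"dy":0.12,"dz":0,"turn":0},{"dx":0.03,"dy":0.12,"dz":0,"turn":0}]}}

```text
time: 13.68
tool_pos: [0.5695, 0.0654, 0.0236]
tcp_rot: [2.494, 1.908, -0.002]
wrist_force: [0.9, -6.8, 3.4]
width: 0.0
```

{"fn": "jog_arm", "kwargs": {"motion": [{"dx":0.03,"dy":0.1,"dz":0,"turn":0},{"dx":0.03,"dy":0.1,"dz":0,"turn":0},{"dx":0.03,"dy":0.1,"dz":0,"turn":0}]}}

```text
time: 13.93
tool_pos: [0.5701, 0.0677, 0.0236]
tcp_rot: [2.493, 1.908, -0.004]
wrist_force: [-1.3, -10.8, 3.9]
width: -0.0
```

{"fn": "jog_arm", "kwargs": {"motion": [{"dx":0.03,"dy":0.1,"dz":0,"turn":0},{"dx":0.03,"dy":0.1,"dz":0,"turn":0},{"dx":0,"dy":0,"dz":0,"turn":0}]}}

```text
time: 14.18
tool_pos: [0.5701, 0.0678, 0.0236]
tcp_rot: [2.491, 1.909, -0.009]
wrist_force: [-2.3, -15.8, 4.8]
width: 0.002
```

{"fn": "jog_arm", "kwargs": {"motion": [{"dx":0.03,"dy":0.1,"dz":0,"turn":0},{"dx":0.03,"dy":0.1,"dz":0,"turn":0},{"dx":0,"dy":0,"dz":0,"turn":0},{"dx":0,"dy":0,"dz":0,"turn":0}]}}

```text
time: 14.52
tool_pos: [0.5701, 0.0678, 0.0236]
tcp_rot: [2.489, 1.908, -0.013]
wrist_force: [-3.7, -20.9, 7.0]
width: -0.003
```

{"fn": "jog_arm", "kwargs": {"motion": [{"dx":-0.05,"dy":-0.2,"dz":0,"turn":0},{"dx":-0.08,"dy":-0.3,"dz":0,"turn":0},{"dx":-0.2,"dy":-0.8,"dz":0,"turn":0},{"dx":-0.3,"dy":-1.2,"dz":0,"turn":0},{"dx":-0.3,"dy":-1.2,"dz":0,"turn":0},{"dx":-0.3,"dy":-1.2,"dz":2,"turn":0},{"dx":-0.3,"dy":-1.2,"dz":3,"turn":0},{"dx":-0.3,"dy":-1,"dz":3,"turn":0},{"dx":0,"dy":0,"dz":3,"turn":0},{"dx":0,"dy":0,"dz":2,"turn":0},{"dx":0,"dy":0,"dz":0,"turn":0},{"dx":0,"dy":0,"dz":0,"turn":0}]}}

```text
time: 15.52
tool_pos: [0.5541, 0.0019, 0.1551]
tcp_rot: [2.494, 1.907, 0.004]
wrist_force: [-0.2, -0.0, -0.6]
width: -0.002
```

Run:
```python
from h import *
x=bot.read_state(); print(x['time'],x['tool_pos'])
s=look('wrist','w6'); P=cloud(s)
o=np.array([.5423,.0395]);a=-.265;u=np.array([np.cos(a),np.sin(a)]);v=np.array([-u[1],u[0]])
B=np.stack([(P[...,:2]-o)@u,(P[...,:2]-o)@v,P[...,2]],-1)
H=cv2.cvtColor(s['p'],cv2.COLOR_RGB2HSV)
blue=(H[...,0]>100)&(H[...,0]<125)&(H[...,1]>120)&(B[...,2]>.052)&(B[...,2]<.066)
print('jaw',[np.percentile(B[blue],q,axis=0).round(4) for q in(1,50,99)])
cs=(B[...,2]>.046)&(B[...,2]<.07)&(B[...,0]>0)&(B[...,0]<.099)&(B[...,1]>.05)&(B[...,1]<.176)&~blue
print(cs.sum(),cv2.minAreaRect(B[cs][:,:2].astype(np.float32)))
st=(B[...,2]>.052)&(B[...,2]<.062)&(B[...,1]>.17)&(B[...,1]<.22); print('stop y',np.percentile(B[st][:,1],[1,99]))
```

```text
15.5167 [0.5540902  0.00192514 0.15507711]
jaw [array([-0.0542,  0.0452,  0.0562]), array([0.018 , 0.0559, 0.058 ]), array([0.0922, 0.0669, 0.0597])]
10857 ((0.05300026386976242, 0.08083213120698929), (0.0919579416513443, 0.06084863469004631), 0.03995872661471367)Traceback (most recent call last):
  File "<stdin>", line 11, in <module>
    return _quantile_unchecked(
        a, q, axis, out, overwrite_input, method, keepdims, weights)
    return _ureduce(a,
                    func=_quantile_ureduce_func,
    ...<5 lines>...
                    overwrite_input=overwrite_input,
                    method=method)
    r = func(a, **kwargs)
    result = _quantile(arr,
                       quantiles=q,
    ...<2 lines>...
                       out=out,
                       weights=wgt)
    slices_having_nans = np.isnan(arr[-1, ...])
                                  ~~~^^^^^^^^^
IndexError: index -1 is out of bounds for axis 0 with size 0
```

View pics/w6.png

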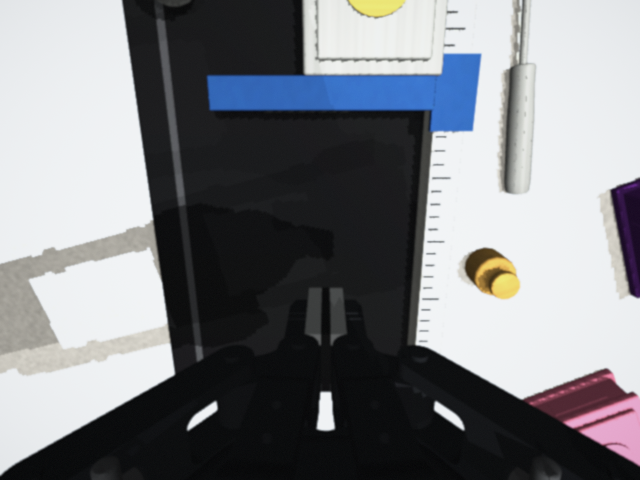

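The jaw (rows 75–110) is snug on the casket, which is square to 0.04°. The stop is out of this view, so I'll retract and check from the top camera.

{"fn": "jog_arm", "kwargs": {"motion": [{"dx":-0.5,"dy":-2,"dz":2,"turn":0},{"dx":-0.5,"dy":-2,"dz":2,"turn":0},{"dx":-0.5,"dy":-2.5,"dz":2,"turn":0},{"dx":-0.5,"dy":-2.5,"dz":2,"turn":0},{"dx":-1,"dy":-2.5,"dz":0,"turn":0},{"dx":-1,"dy":-2.5,"dz":0,"turn":0},{"dx":-1,"dy":-2.5,"dz":0,"turn":0},{"dx":-1,"dy":-2.5,"dz":0,"turn":0},{"dx":-1,"dy":-2.5,"dz":0,"turn":0},{"dx":-1,"dy":-2.5,"dz":0,"turn":0},{"dx":0,"dy":0,"dz":0,"turn":0},{"dx":0,"dy":0,"dz":0,"turn":0}]}}

```text
time: 16.57
tool_pos: [0.4716, -0.2378, 0.231]
tcp_rot: [-2.495, -1.903, 0.002]
wrist_force: [-0.1, 0.8, 0.9]
width: 0.001
```

Run:
```python
from h import *
s=look('top','t7'); s0=load('top0')
P=cloud(s);P0=cloud(s0)
for n,(u,v) in dict(salt=(238,289),beaker=(165,299),gilt=(168,254),candle=(475,247),cup=(477,306),weight=(343,223),spoonh=(262,202),spoont=(300,207)).items():
    a=s['p'][v-18:v+18,u-18:u+18].astype(int);b=s0['p'][v-18:v+18,u-18:u+18].astype(int); print(n,abs(a-b).mean().round(2), (abs(a-b).max(2)>40).sum())
cv2.imwrite('pics/t7c.png',cv2.resize(s['p'][195:345,210:390,::-1],None,fx=4,fy=4,interpolation=2))
```

```text
salt 4.78 0
beaker 5.07 0
gilt 5.23 0
candle 4.6 0
cup 29.18 741
weight 6.35 0
spoonh 6.63 0
spoont 7.47 34
```

View pics/t7c.png

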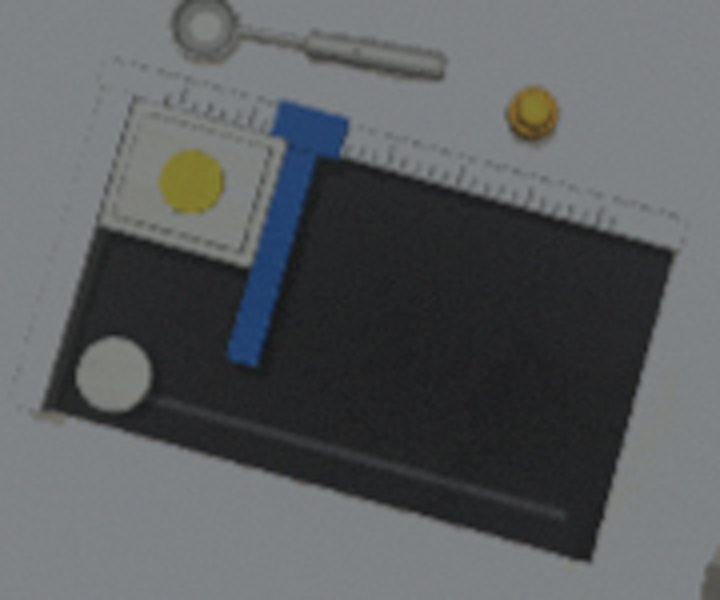

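```bash
python3 -c "
from workcell import bot
x=bot.read_state(); print(x['time'],x['wrist_force']); print(bot.finish_job())"
```

```text
16.6167 [-0.65138405 -0.21383331 -0.98167648]
the job is handed in; nothing more can be done
None
```

The casket is pushed back flush against the fence and along it into the end stop, with the blue jaw left snug against it. I handed the job in at 16.6 s. I pushed the casket with two partly open fingers, then pushed the jaw on its patch with the fingers closed, and never lifted anything.

**Fence and jaw:** After the first push the casket was within about 0.13° of the fence, at board x about 53 mm (nominal 54). The jaw push stalled firmly at about 21 N. Afterwards the jaw's inner face measured y about 67 mm (nominal 70). The stall and the ±3 mm uncertainty in my board fit suggest it is home.

**End stop:** I checked this only by eye. The last top view shows the casket in the corner between fence, stop and jaw with no visible gap. My numeric check of the stop failed because it was outside the wrist camera's view.

**Other objects:** The salt, both beakers, the candlestick, the weight and the spoon's bowl look unchanged. The before-and-after comparison also flagged two spots:
- **Covered cup:** the picture differed strongly there, which I put down to the arm hiding it; I did not view that spot. The recorded arm path stayed clear of the cup.
- **Spoon handle:** a few pixels changed, which fits the jaw's head now being inside that window.

The arm finished raised and clear, at z = 0.23 m with no contact force.

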